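Index the vial turret four clicks

TASK

Index the sampler's black vial turret on by exactly four clicks, clockwise as seen from above, by pushing its upright fin gently with a fingertip. Do not pinch the fin and do not run past the fourth click; leave the turret resting in that click, take the hand away, and leave the wash bottle, the reagent bottle and the vial rack where they stand.

Things in the scene. Friction and masses are not known exactly. Their poses are not given: they have to be found in the camera images.
- turret (a joint): Turret angle, rad, growing clockwise seen from above. 12 click stops 30 deg apart: 0, 0.5236, ... 5.7596, hard ends just outside; it starts at rest in the first (0), so the fourth click is at 2.094. 3 to 5 N at the fin's middle carries it over the hump half-way (15 deg) to the next stop; then it snaps on by itself, up to 15 deg ahead of the finger, within half a second.
- turret_top (a point): Centre of the turret disc's top face, on the turning axis, 76 mm above the bench. Black disc 130 mm across, 22 mm thick, on a white fixed housing 170 x 160 x 50 mm turned up to 1 rad either way. The disc carries 11 vials on a 51 mm radius, caps 6 mm above the disc, a steel hub 24 mm across, 6 mm high, and, in the twelfth place, the fin.
- fin_tip (a point): Top outer end of the fin, mid-thickness: 60 mm out from the turning axis, 34 mm above the disc's top face (110 mm above the bench). The horizontal line from turret_top to here is the fin's direction.
- wash_bottle_mid (a point): Bystander: loose white squeeze wash bottle with a green cap and a bent green spout, 54 mm in diameter, 158 mm high with the spout; point on its axis 60 mm above the bench. Leave alone.
- reagent_mid (a point): Bystander: loose amber reagent bottle, 48 mm in diameter, 95 mm high; point on its axis 47 mm above the bench. Leave alone.
- vial_rack_mid (a point): Bystander: loose red vial rack, a block 80 x 110 x 30 mm with vials standing in it to 47 mm above the bench; point at the centre of the block. Leave alone.
- fin_face (a point): Centre of the flat face of the fin that is to be pushed (its anticlockwise, trailing face): 41 mm from the axis, 17 mm above the disc's top face. The fin is an upright bare aluminium radial plate on the disc, turning with it: 8 mm thick, 38 mm long (22 to 60 mm from the axis), 34 mm high. Axes: x radially outward, z up, y out of this face. Fingers pressing on both its flat faces at once counts as pinching.

How it is judged (in metres and radians):
At the end, for the whole second after the job is handed in: The turret rests in the fourth click stop clockwise of its start (turned 120 degrees, within 7 degrees) and stands still (value of joint turret between 1.97 and 2.22 rad and velocity of joint turret between -0.05 and 0.05 rad/s); the robot touches nothing.
It fails at once if the turret is turned past its fourth click (over the next hump, more than 138 degrees) (value of joint turret above 2.41 rad).
It fails at once if the fin is pinched: fingers press on both of its faces at once (contact force between the fingers and fin_rear above 1 N and contact force between the fingers and fin_front above 1 N).
It fails at once if the fin is pushed with more than 25 N (contact force between the fingers and fin_rear above 25 N or contact force between the fingers and fin_front above 25 N).
It fails at once if a bystander is moved by more than 15 mm (distance of any of wash_bottle_mid, reagent_mid, vial_rack_mid from where it was at the start of the episode above 0.015 m).
It also fails if it takes over 54 s, if anything falls off the work surface, if the arm or the gripper's body presses on something with over 40 N, if the wrist force passes 120 N, or if a joint passes its speed limit or range.

ROBOT

A 6-joint arm with a two-finger parallel gripper is mounted at the origin on the work surface. World frame = base frame: x ahead of the robot, y to its left, z up, the work surface at z = 0. Lengths are in m, angles in degrees, forces in N, time in s.
With the tool pointing down it reaches from about 0.25 to 0.725 m from the base axis. Payload 9.7 kg.
Tool frame: the origin (TCP) lies midway between the tips of the shut fingers; the grasp point (between the pads) lies 19 mm behind it; z points along the fingers, y is the line along which they close (so a half turn about z gives the same grasp; the last joint's range is limited). The gripper opens to 85 mm and grips with 20 to 120 N. Pads are 22 mm wide; open, the fingers measure 114 mm over their backs; the gripper's body (76 mm by 85 mm) begins 54 mm behind the grasp point. The pads swing forward as they close: fully open they stand 13 mm farther back than shut.
Start: joints at [75, 4.979, 10.078, 95.1, 0, 90], TCP at [0.142, 0.531, 0.231] pointing down, gripper open.
Joint ranges: [-179.16, 179.16], [-48.56, 103.87], [-65.8, 70.77], [-126.05, 130.52], [-82.76, 87.17], [-180, 180]. Speed limits (degrees/s): [127.2, 127.2, 147.25, 180, 180, 180].

INTERFACE

Orientations are given as [roll, pitch, yaw] about the fixed x, y, z axes, in that order (R = Rz(yaw) Ry(pitch) Rx(roll)).
In Python, from workcell import bot gives the robot as it stands.
- The arm moves only by the shell command python3 -m crank 'ROWS' [FORCE]. ROWS is JSON, a list of rows, each an object with "gripper": the finger opening in mm, from 0 to 85.4; "travel": the shift along the tool's x, y, z in mm, a list of three; "twist": the turn, a rotation vector about the tool's x, y, z in rad, a list of three. In form: [{"gripper": gripper, "travel": [tx, ty, tz], "twist": [rx, ry, rz]}, ...]. A call has 1 to 12 rows; each row shifts and turns the commanded pose from where the row before left it, along the tool's axes as they then stand; what a row does not reach is not made up. A row lasts 1/8 s, in which the tool goes at most 62.5 mm and 10.7 degrees, less where a joint would pass 70% of its speed; a pose out of reach is approached as far as the arm can. A call is refused whole if a number of a shift passes 62.5 or a number of a turn 0.188, either way. A call with a gripper value outside its range is refused whole. The fingers move at their own pace and stop on an object; FORCE is the grip in N (left out, the last holds). Time passes only in rows, so rows that do not move let the fingers close. It gives the time, the measured TCP pose, the force, the opening and the grip force at its end, in the units of the state.
- bot.get_obs(): the state, without advancing time (a new reading comes with each control period).
- bot.camera(name): name is "scene" or "top"; returns the picture (384x512x3 uint8, red, green, blue); there is no depth.
- bot.calibration(name): a dict with "vfov" (degrees; the focal length in pixels is half the picture's height over the tangent of half this angle, whatever the lens; pixels are square), "cx", "cy" (the principal point, pixels), "camera_from_world" (4x4, takes a point from world to camera coordinates). Camera axes: x right, y down, z forward; pixel columns grow to the right and rows downward; lengths in m; the calibration is good to about 2 mm. A picture is of the moment at which its call begins. calibration takes no time and is no camera call.
- bot.job_done(): hands the job in; it is judged then, once.
The state is a dict: "time": time; "q": joint angles; "qd": joint speeds; "joint_efforts": joint torques, N m; "ee_pos": TCP position; "tcp_rot": TCP orientation; "wrist_force": force on the tool from outside, world axes, zero at the start; "torque": the same for the moment, N m; "opening": finger opening in m; "grasp_force": force on a finger pad.
Only numpy, scipy, OpenCV 4.12 (cv2) and the standard library are available. Lean on these libraries where they do the work, as an engineer would, in place of code of your own. Each camera call takes 0.05 s, during which the arm holds its last target. There are 200 camera calls.

## Working session

There is one attempt and no reset: what is moved stays moved. The work goes in short steps, Python scripts to look and compute and a shell command to move; the robot and the scene stay as the last step left them, time stands still between calls to the robot, and variables do not carry over. Pictures are saved under pics/ and viewed, at most 10 in all, crops included, and the job is handed in when it is done.

```bash
mkdir -p pics; python3 - <<'E'
from workcell import bot
import cv2
for n in("scene","top"):
    cv2.imwrite(f"pics/{n}0.png",bot.camera(n)[:,:,::-1]); c=bot.calibration(n); print(n,c)
o=bot.get_obs();print(o)
E
```

```text
scene {'vfov': 48.30093192715429, 'cx': 250.4919332687298, 'cy': 187.6887899856757, 'camera_from_world': array([[-0.90019172,  0.43532999,  0.01194408,  0.52891851],
       [ 0.33516675,  0.71006082, -0.6192551 , -0.1573784 ],
       [-0.27806134, -0.55344506, -0.78509901,  1.19722188],
       [ 0.        ,  0.        ,  0.        ,  1.        ]])}
top {'vfov': 56.21993565710994, 'cx': 255.26883992847752, 'cy': 200.49245302775495, 'camera_from_world': array([[ 0.00949966, -0.99994802, -0.00370423,  0.04293784],
       [-0.98779945, -0.00880827, -0.15548206,  0.59393966],
       [ 0.15544135,  0.00513606, -0.98783177,  0.95028   ],
       [ 0.        ,  0.        ,  0.        ,  1.        ]])}
{'time': 0.1, 'q': array([7.50023992e+01, 5.00661707e+00, 1.00384298e+01, 9.50981789e+01,
       2.27225406e-04, 9.00021353e+01]), 'qd': array([ 1.65616916e-02,  9.12485398e-05,  9.03300703e-02, -1.15970681e-02,
        1.51844237e-01,  3.46305531e-02]), 'joint_efforts': array([ 9.45987485e-04, -5.21564198e+01,  4.65653193e+01,  1.60025113e-02,
        1.12686607e-05, -1.42822790e-05]), 'ee_pos': array([0.14227526, 0.53107182, 0.23066168]), 'tcp_rot': array([-1.79933634e+02, -2.24751881e-04,  1.65000264e+02]), 'wrist_force': array([ 0.12990266,  0.36836864, -0.43184225]), 'torque': array([ 0.01894042, -0.0082736 , -0.0215897 ]), 'grasp_force': 0.0, 'opening': 0.08591779480637908}
```

View pics/scene0.png

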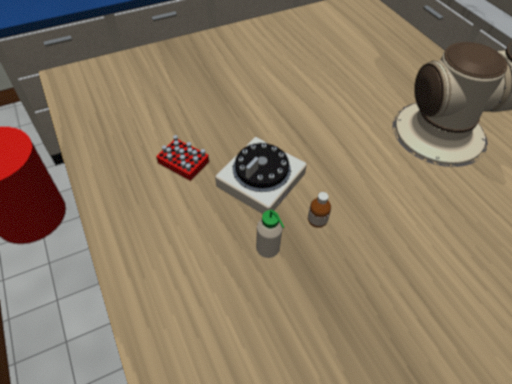

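View pics/top0.png

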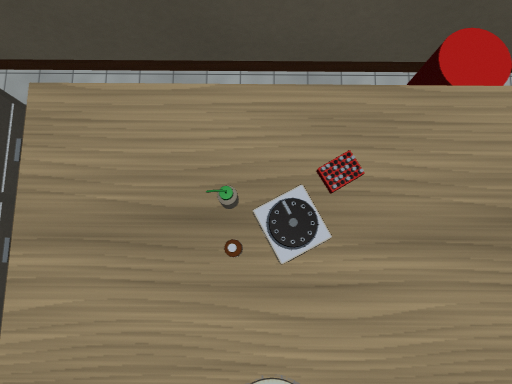

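The scene view has the turret at about (262,166), with the wash bottle at (269,235), the amber bottle at (320,210) and the rack at (183,157). The top view has the turret hub at (293,222), the fin near (287,208), the wash bottle at (228,196), the amber bottle at (233,248) and the rack at (340,171). I'll zoom in on the turret.

```bash
python3 - <<'E'
import cv2,numpy as np
a=cv2.imread("pics/top0.png")[175:275,240:345]; b=cv2.imread("pics/scene0.png")[130:215,210:315]
a=cv2.resize(a,(630,600),interpolation=cv2.INTER_CUBIC); cv2.imwrite("pics/topc.png",a)
cv2.imwrite("pics/scenec.png",cv2.resize(b,None,fx=6,fy=6,interpolation=cv2.INTER_CUBIC))
E
```

```text
(no output)
```

View pics/topc.png

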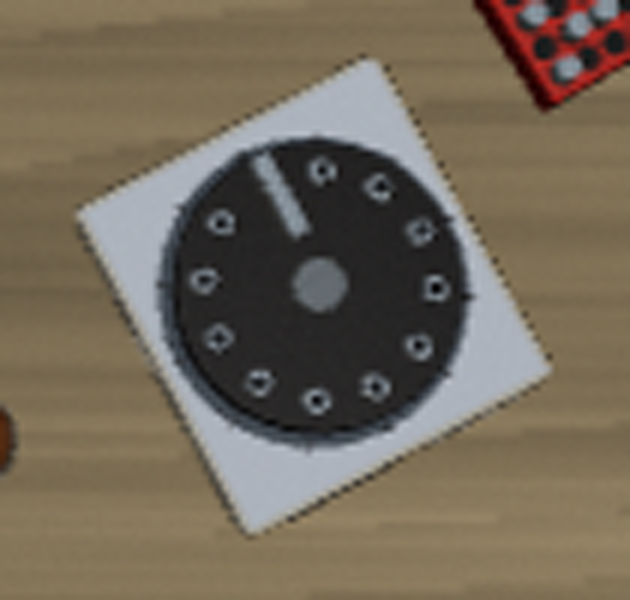

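View pics/scenec.png

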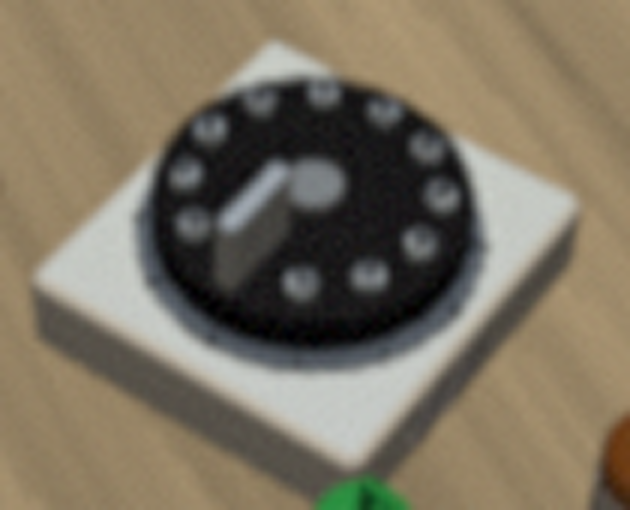

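The top crop puts the hub at about (320,285), the fin's outer top end at (262,155) and its inner end at (302,235). In the scene crop the hub is at (316,184) and the fin's outer top end at (225,225).

```bash
cat > h.py <<'E'
import numpy as np
from workcell import bot
def world(n,u,v,z):
    c=bot.calibration(n);f=192/np.tan(np.radians(c["vfov"]/2));T=c["camera_from_world"];R=T[:3,:3]
    o=-R.T@T[:3,3];d=R.T@np.array([(u-c["cx"])/f,(v-c["cy"])/f,1]);return o+d*(z-o[2])/d[2]
E
python3 - <<'E'
from h import *
np.set_printoptions(precision=4,suppress=True)
t=lambda x,y:((x+.5)/6-.5+240,(y+.5)/6-.5+175)
s=lambda x,y:((x+.5)/6-.5+210,(y+.5)/6-.5+130)
hub=world("top",*t(320,285),.082);tip=world("top",*t(262,155),.110);inn=world("top",*t(302,235),.110)
print(hub,tip,inn,tip-hub,inn-hub,np.degrees(np.arctan2((tip-inn)[1],(tip-inn)[0])),np.degrees(np.arctan2((tip-hub)[1],(tip-hub)[0])))
print("scene",world("scene",*s(316,184),.082),world("scene",*s(225,225),.110),world("scene",*s(280,163),.11))
# disc vials caps
caps=[(322,170),(380,187),(420,230),(436,288),(419,345),(376,387),(316,400),(260,382),(217,337),(204,280),(221,222)]
P=np.array([world("top",*t(*c),.082) for c in caps]);a=np.c_[2*P[:,:2],np.ones(11)];x=np.linalg.lstsq(a,(P[:,:2]**2).sum(1),rcond=None)[0];print("fit",x[:2],np.sqrt(x[2]+x[0]**2+x[1]**2))
ang=np.degrees(np.arctan2(P[:,1]-x[1],P[:,0]-x[0]));print(ang, "fin dir",(((ang+30*np.arange(1,12))+180)%360-180))
for n,u,v,z in[("wash",228,196,.13),("amber",233,248,.095),("rack",340,171,.047)]:print(n,world("top",u,v,z))
E
```

```text
[ 0.531 -0.052  0.082] [ 0.5844 -0.0245  0.11  ] [ 0.5497 -0.0416  0.11  ] [0.0534 0.0275 0.028 ] [0.0188 0.0104 0.028 ] 26.25633238421121 27.23600326702641
scene [ 0.5336 -0.05    0.082 ] [ 0.5859 -0.0241  0.11  ] [ 0.5534 -0.0434  0.11  ]
fit [ 0.5315 -0.0518] 0.05105107506831041
[  -1.5827  -31.9847  -61.3857  -91.521  -121.4119 -151.5969  177.8381
  148.6694  117.7861   88.6038   58.0784] fin dir [28.4173 28.0153 28.6143 28.479  28.5881 28.4031 27.8381 28.6694 27.7861
 28.6038 28.0784]
wash [0.5913 0.1175 0.13  ]
amber [0.4611 0.1045 0.095 ]
rack [ 0.6793 -0.1885  0.047 ]
```

```bash
for i in 1; do :; done; python3 -m crank '[{"gripper":0,"travel":[-22.4,-17.1,0],"twist":[0,0,0]},{"gripper":0,"travel":[-22.4,-17.1,0],"twist":[0,0,0]},{"gripper":0,"travel":[-22.4,-17.1,0],"twist":[0,0,0]},{"gripper":0,"travel":[-22.4,-17.1,0],"twist":[0,0,0]},{"gripper":0,"travel":[-22.4,-17.1,0],"twist":[0,0,0]},{"gripper":0,"travel":[-22.4,-17.1,0],"twist":[0,0,0]},{"gripper":0,"travel":[-22.4,-17.1,0],"twist":[0,0,0]},{"gripper":0,"travel":[-22.4,-17.1,0],"twist":[0,0,0]},{"gripper":0,"travel":[-22.4,-17.1,0],"twist":[0,0,0]},{"gripper":0,"travel":[-22.4,-17.1,0],"twist":[0,0,0]},{"gripper":0,"travel":[-22.4,-17.1,0],"twist":[0,0,0]},{"gripper":0,"travel":[-22.4,-17.1,0],"twist":[0,0,0]}]' 20
python3 -m crank '[{"gripper":0,"travel":[-22.4,-17.1,0],"twist":[0,0,0]},{"gripper":0,"travel":[-22.4,-17.1,0],"twist":[0,0,0]},{"gripper":0,"travel":[-22.4,-17.1,0],"twist":[0,0,0]},{"gripper":0,"travel":[-22.4,-17.1,0],"twist":[0,0,0]},{"gripper":0,"travel":[-22.4,-17.1,0],"twist":[0,0,0]},{"gripper":0,"travel":[-22.4,-17.1,0],"twist":[0,0,0]},{"gripper":0,"travel":[-22.4,-17.1,0],"twist":[0,0,0]},{"gripper":0,"travel":[-22.4,-17.1,0],"twist":[0,0,0]},{"gripper":0,"travel":[-22.4,-17.1,0],"twist":[0,0,0]},{"gripper":0,"travel":[-22.4,-17.1,0],"twist":[0,0,0]},{"gripper":0,"travel":[-22.4,-17.1,0],"twist":[0,0,0]},{"gripper":0,"travel":[-22.4,-17.1,0],"twist":[0,0,0]}]'
python3 -c "
from workcell import bot;print(bot.get_obs()['q'])"
```

```text
time: 1.6
ee_pos: [0.3493, 0.2626, 0.231]
tcp_rot: [-180.0, -0.0, 165.0]
wrist_force: [0.6, 0.2, 0.2]
opening: -0.0001
grasp_force: 0.0
time: 3.1
ee_pos: [0.5558, -0.0051, 0.2309]
tcp_rot: [-180.0, -0.0, 165.0]
wrist_force: [0.2, 0.6, -0.3]
opening: 0.0001
grasp_force: 0.0
[-5.25982571e-01  5.82267965e+00  1.09389465e+01  9.51596854e+01
  3.18575312e-05  1.44758783e+01]
```

```bash
python3 -m crank '[{"gripper":0,"travel":[0,0,0],"twist":[0,0,0.163]},{"gripper":0,"travel":[0,0,0],"twist":[0,0,0.163]},{"gripper":0,"travel":[0,0,0],"twist":[0,0,0.163]},{"gripper":0,"travel":[0,0,0],"twist":[0,0,0.163]},{"gripper":0,"travel":[0,0,0],"twist":[0,0,0.163]},{"gripper":0,"travel":[0,0,20],"twist":[0,0,0]},{"gripper":0,"travel":[0,0,20],"twist":[0,0,0]},{"gripper":0,"travel":[0,0,20],"twist":[0,0,0]},{"gripper":0,"travel":[0,0,20],"twist":[0,0,0]},{"gripper":0,"travel":[0,0,20],"twist":[0,0,0]},{"gripper":0,"travel":[0,0,20],"twist":[0,0,0]},{"gripper":0,"travel":[0,0,20],"twist":[0,0,0]}]'
python3 - <<'E'
from workcell import bot
import cv2,numpy as np
a=bot.camera("top")[175:275,240:345,::-1];b=bot.camera("scene")[120:220,210:315,::-1]
cv2.imwrite("pics/p1.png",cv2.resize(np.hstack([a,b]),None,fx=3.8,fy=3.8,interpolation=cv2.INTER_CUBIC))
E
```

```text
time: 4.6
ee_pos: [0.5551, -0.0043, 0.0902]
tcp_rot: [-180.0, -0.0, 118.3]
wrist_force: [0.0, -0.5, -0.4]
opening: -0.0
grasp_force: 0.0
```

View pics/p1.png

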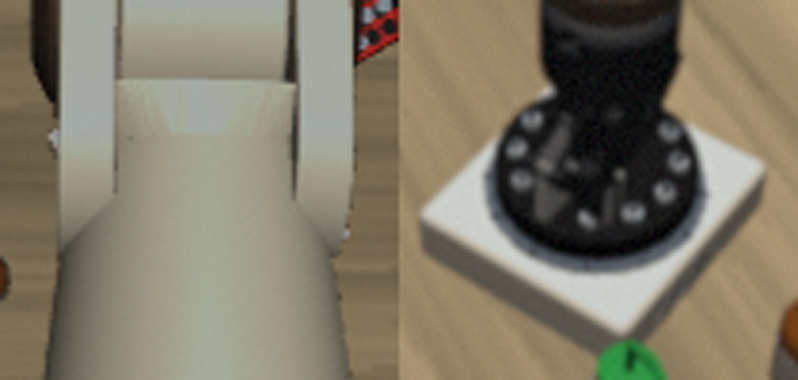

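The top view is blocked by the arm. The scene view shows the closed fingertip beside the fin with a gap on the trailing side, so I'll approach.

```bash
cat > s.py <<'E'
from h import *
C=np.array([.5318,-.0515])
o=bot.get_obs();p=o["ee_pos"][:2]-C;y=np.radians(o["tcp_rot"][2])
x=np.array([np.cos(y),np.sin(y)]);r=np.array([np.sin(y),-np.cos(y)])
print("lead-angle phi %.1f  tang %.1f rad %.1f mm"%(118.3-o["tcp_rot"][2],1e3*p@x,1e3*p@r),"push F %.1f rad F %.1f"%(o["wrist_force"][:2]@x,o["wrist_force"][:2]@r),"z",o["ee_pos"][2],"q6",o["q"][5],o["time"])
E
python3 -m crank '[{"gripper":0,"travel":[-2,0,0],"twist":[0,0,0]},{"gripper":0,"travel":[-2,0,0],"twist":[0,0,0]},{"gripper":0,"travel":[-2,0,0],"twist":[0,0,0]},{"gripper":0,"travel":[-2,0,0],"twist":[0,0,0]},{"gripper":0,"travel":[-2,0,0],"twist":[0,0,0]},{"gripper":0,"travel":[-2,0,0],"twist":[0,0,0]},{"gripper":0,"travel":[0,0,0],"twist":[0,0,0]}]'; python3 s.py
```

```text
time: 5.58
ee_pos: [0.5611, -0.015, 0.0913]
tcp_rot: [-180.0, -0.0, 118.3]
wrist_force: [0.2, 0.1, -0.4]
opening: 0.0001
grasp_force: 0.0
lead-angle phi 0.0  tang 18.2 rad 43.1 mm push F 0.0 rad F 0.3 z 0.09125570032382319 q6 60.176732496773624 5.575
```

```bash
python3 -m crank '[{"gripper":0,"travel":[-1,0,0],"twist":[0,0,0]},{"gripper":0,"travel":[-1,0,0],"twist":[0,0,0]},{"gripper":0,"travel":[-1,0,0],"twist":[0,0,0]},{"gripper":0,"travel":[-1.7,0.6,0],"twist":[0,0,0.04]},{"gripper":0,"travel":[-1.7,0.6,0],"twist":[0,0,0.04]},{"gripper":0,"travel":[0,0,0],"twist":[0,0,0]}]'; python3 s.py
```

```text
time: 6.32
ee_pos: [0.5651, -0.02, 0.0912]
tcp_rot: [-180.0, -0.0, 113.7]
wrist_force: [0.3, 0.9, -0.0]
opening: 0.0
grasp_force: 0.4
lead-angle phi 4.6  tang 15.5 rad 43.1 mm push F 0.7 rad F 0.7 z 0.09124265840900397 q6 64.23754084546476 6.325
```

```bash
python3 -m crank '[{"gripper":0,"travel":[-1.7,0.6,0],"twist":[0,0,0.04]},{"gripper":0,"travel":[-1.7,0.6,0],"twist":[0,0,0.04]},{"gripper":0,"travel":[-1.7,0.6,0],"twist":[0,0,0.04]}]'; python3 s.py
```

```text
time: 6.7
ee_pos: [0.5684, -0.0237, 0.0913]
tcp_rot: [-180.0, -0.1, 106.9]
wrist_force: [-1.2, 3.0, 0.5]
opening: -0.0
grasp_force: 1.7
lead-angle phi 11.4  tang 16.0 rad 43.1 mm push F 3.2 rad F -0.3 z 0.09126726327835803 q6 70.74104062603041 6.7
```

```bash
python3 -m crank '[{"gripper":0,"travel":[-1.7,0.6,0],"twist":[0,0,0.04]},{"gripper":0,"travel":[-1.7,0.6,0],"twist":[0,0,0.04]},{"gripper":0,"travel":[-1.7,0.6,0],"twist":[0,0,0.04]},{"gripper":0,"travel":[0,0,0],"twist":[0,0,0]},{"gripper":0,"travel":[0,0,0],"twist":[0,0,0]},{"gripper":0,"travel":[0,0,0],"twist":[0,0,0]},{"gripper":0,"travel":[0,0,0],"twist":[0,0,0]}]'; python3 s.py; python3 - <<'E'
from workcell import bot
import cv2
cv2.imwrite("pics/p2.png",cv2.resize(bot.camera("scene")[125:215,210:315,::-1],None,fx=6,fy=6,interpolation=cv2.INTER_CUBIC))
E
```

```text
time: 7.58
ee_pos: [0.5717, -0.0285, 0.0913]
tcp_rot: [180.0, 0.0, 100.0]
wrist_force: [-0.6, 0.8, -0.2]
opening: 0.0004
grasp_force: 0.0
lead-angle phi 18.3  tang 15.7 rad 43.3 mm push F 0.9 rad F -0.4 z 0.09131796522051712 q6 77.16126149340334 7.575
```

View pics/p2.png

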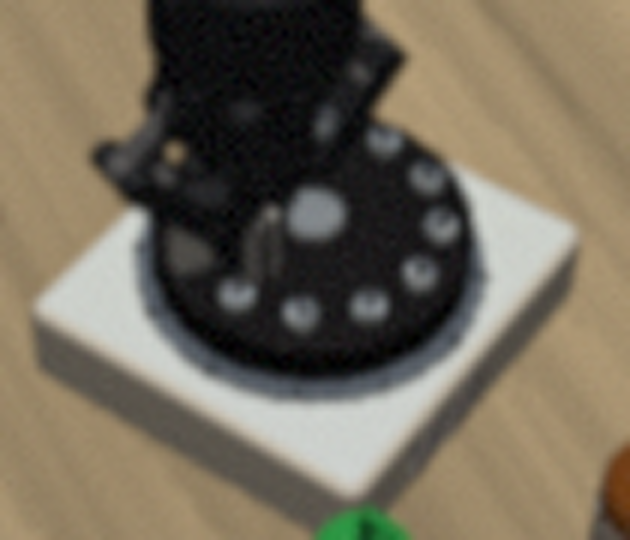

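The picture shows one click done: a vial cap is now at (238,293), where the fin stood, and the fin sits ahead of the finger. I'll do the second click.

```bash
python3 -m crank '[{"gripper":0,"travel":[-1.85,0.65,0],"twist":[0,0,0.043]},{"gripper":0,"travel":[-1.85,0.65,0],"twist":[0,0,0.043]},{"gripper":0,"travel":[-1.85,0.65,0],"twist":[0,0,0.043]},{"gripper":0,"travel":[-1.85,0.65,0],"twist":[0,0,0.043]},{"gripper":0,"travel":[-1.85,0.65,0],"twist":[0,0,0.043]},{"gripper":0,"travel":[-1.85,0.65,0],"twist":[0,0,0.043]},{"gripper":0,"travel":[-1.85,0.65,0],"twist":[0,0,0.043]},{"gripper":0,"travel":[-1.85,0.65,0],"twist":[0,0,0.043]},{"gripper":0,"travel":[-1.85,0.65,0],"twist":[0,0,0.043]},{"gripper":0,"travel":[-1.85,0.65,0],"twist":[0,0,0.043]}]'; python3 s.py
python3 -m crank '[{"gripper":0,"travel":[-1.85,0.65,0],"twist":[0,0,0.043]},{"gripper":0,"travel":[-1.85,0.65,0],"twist":[0,0,0.043]},{"gripper":0,"travel":[0,0,0],"twist":[0,0,0]},{"gripper":0,"travel":[0,0,0],"twist":[0,0,0]},{"gripper":0,"travel":[0,0,0],"twist":[0,0,0]},{"gripper":0,"travel":[0,0,0],"twist":[0,0,0]}]'; python3 s.py
```

```text
time: 8.88
ee_pos: [0.5778, -0.0464, 0.0913]
tcp_rot: [-180.0, -0.1, 75.3]
wrist_force: [0.6, 4.0, 1.1]
opening: 0.0003
grasp_force: 1.7
lead-angle phi 43.0  tang 16.6 rad 43.2 mm push F 4.0 rad F -0.4 z 0.09127408160359678 q6 100.08363471450525 8.875
time: 9.62
ee_pos: [0.578, -0.0509, 0.0913]
tcp_rot: [-180.0, -0.0, 70.4]
wrist_force: [0.1, 0.1, -0.2]
opening: 0.0
grasp_force: 0.0
lead-angle phi 47.9  tang 16.1 rad 43.3 mm push F 0.1 rad F 0.1 z 0.09128516501753076 q6 104.54377548861248 9.625
```

```bash
python3 -m crank '[{"gripper":0,"travel":[-1.85,0.65,0],"twist":[0,0,0.043]},{"gripper":0,"travel":[-1.85,0.65,0],"twist":[0,0,0.043]},{"gripper":0,"travel":[-1.85,0.65,0],"twist":[0,0,0.043]},{"gripper":0,"travel":[-1.85,0.65,0],"twist":[0,0,0.043]},{"gripper":0,"travel":[-1.85,0.65,0],"twist":[0,0,0.043]},{"gripper":0,"travel":[-1.85,0.65,0],"twist":[0,0,0.043]},{"gripper":0,"travel":[-1.85,0.65,0],"twist":[0,0,0.043]},{"gripper":0,"travel":[-1.85,0.65,0],"twist":[0,0,0.043]},{"gripper":0,"travel":[-1.85,0.65,0],"twist":[0,0,0.043]},{"gripper":0,"travel":[-1.85,0.65,0],"twist":[0,0,0.043]}]'; python3 s.py
python3 -m crank '[{"gripper":0,"travel":[-1.85,0.65,0],"twist":[0,0,0.043]},{"gripper":0,"travel":[-1.85,0.65,0],"twist":[0,0,0.043]},{"gripper":0,"travel":[0,0,0],"twist":[0,0,0]},{"gripper":0,"travel":[0,0,0],"twist":[0,0,0]},{"gripper":0,"travel":[0,0,0],"twist":[0,0,0]},{"gripper":0,"travel":[0,0,0],"twist":[0,0,0]}]'; python3 s.py; python3 - <<'E'
from workcell import bot
import cv2
cv2.imwrite("pics/p3.png",cv2.resize(bot.camera("scene")[125:215,210:315,::-1],None,fx=6,fy=6,interpolation=cv2.INTER_CUBIC))
E
```

```text
time: 10.88
ee_pos: [0.5745, -0.0696, 0.0913]
tcp_rot: [-180.0, -0.1, 45.7]
wrist_force: [1.1, 2.1, -1.4]
opening: -0.0
grasp_force: 1.8
lead-angle phi 72.6  tang 16.9 rad 43.2 mm push F 2.3 rad F -0.6 z 0.09131957912737756 q6 127.34223877926578 10.875
time: 11.62
ee_pos: [0.5725, -0.0735, 0.0913]
tcp_rot: [-180.0, 0.0, 40.9]
wrist_force: [0.3, -0.8, -0.4]
opening: 0.0002
grasp_force: 0.0
lead-angle phi 77.4  tang 16.4 rad 43.3 mm push F -0.3 rad F 0.8 z 0.09126287629547146 q6 131.82490467456466 11.625
```

View pics/p3.png

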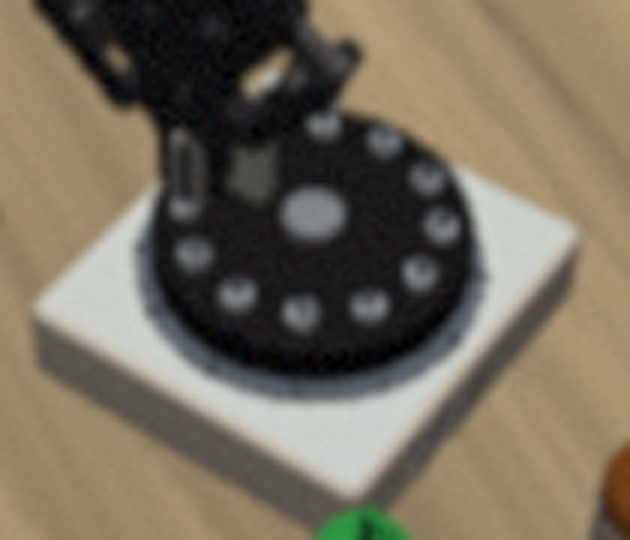

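Caps are visible at (193,252) and (185,205), and the fin is near (245,170), which is the third stop. For the last click I'll push more slowly near the hump.

```bash
python3 -m crank '[{"gripper":0,"travel":[-1.85,0.65,0],"twist":[0,0,0.043]},{"gripper":0,"travel":[-1.85,0.65,0],"twist":[0,0,0.043]},{"gripper":0,"travel":[-1.85,0.65,0],"twist":[0,0,0.043]},{"gripper":0,"travel":[-1.85,0.65,0],"twist":[0,0,0.043]},{"gripper":0,"travel":[-1.85,0.65,0],"twist":[0,0,0.043]},{"gripper":0,"travel":[-1.85,0.65,0],"twist":[0,0,0.043]},{"gripper":0,"travel":[-1.85,0.65,0],"twist":[0,0,0.043]},{"gripper":0,"travel":[-1.85,0.65,0],"twist":[0,0,0.043]},{"gripper":0,"travel":[-1.85,0.65,0],"twist":[0,0,0.043]},{"gripper":0,"travel":[-1,0.35,0],"twist":[0,0,0.024]},{"gripper":0,"travel":[0,0,0],"twist":[0,0,0]}]'; python3 s.py
python3 -m crank '[{"gripper":0,"travel":[-1,0.35,0],"twist":[0,0,0.024]},{"gripper":0,"travel":[-1,0.35,0],"twist":[0,0,0.024]},{"gripper":0,"travel":[-1,0.35,0],"twist":[0,0,0.024]},{"gripper":0,"travel":[-1,0.35,0],"twist":[0,0,0.024]},{"gripper":0,"travel":[0,0,0],"twist":[0,0,0]},{"gripper":0,"travel":[0,0,0],"twist":[0,0,0]},{"gripper":0,"travel":[0,0,0],"twist":[0,0,0]},{"gripper":0,"travel":[0,0,0],"twist":[0,0,0]},{"gripper":0,"travel":[0,0,0],"twist":[0,0,0]}]'; python3 s.py
```

```text
time: 13.05
ee_pos: [0.5605, -0.0877, 0.0913]
tcp_rot: [180.0, -0.0, 17.3]
wrist_force: [0.7, -0.6, 0.3]
opening: 0.0001
grasp_force: 0.7
lead-angle phi 101.0  tang 16.6 rad 43.1 mm push F 0.5 rad F 0.8 z 0.09128749582873412 q6 153.7953541014531 13.05
time: 14.18
ee_pos: [0.557, -0.0901, 0.0913]
tcp_rot: [180.0, 0.0, 11.8]
wrist_force: [-0.7, 0.5, 0.3]
opening: -0.0001
grasp_force: 0.0
lead-angle phi 106.5  tang 16.7 rad 42.9 mm push F -0.6 rad F -0.6 z 0.09128045388057421 q6 159.01753723184544 14.175
```

Contact force is gone, so it appears to have snapped. I'll back off, rise, swing clear so the top camera can see, and check.

```bash
python3 -m crank '[{"gripper":0,"travel":[4,0,0],"twist":[0,0,0]},{"gripper":0,"travel":[4,0,0],"twist":[0,0,0]},{"gripper":0,"travel":[0,0,-20],"twist":[0,0,0]},{"gripper":0,"travel":[0,0,-25],"twist":[0,0,0]},{"gripper":0,"travel":[0,0,-25],"twist":[0,0,0]},{"gripper":0,"travel":[0,0,-25],"twist":[0,0,0]},{"gripper":0,"travel":[0,0,-25],"twist":[0,0,0]},{"gripper":0,"travel":[-30,0,0],"twist":[0,0,0]},{"gripper":0,"travel":[-30,0,0],"twist":[0,0,0]},{"gripper":0,"travel":[-30,0,0],"twist":[0,0,0]},{"gripper":0,"travel":[-30,0,0],"twist":[0,0,0]},{"gripper":0,"travel":[-30,0,0],"twist":[0,0,0]}]'; python3 - <<'E'
from workcell import bot
import cv2
cv2.imwrite("pics/p4.png",cv2.resize(bot.camera("scene")[100:260,130:345,::-1],None,fx=3.7,fy=3.7,interpolation=cv2.INTER_CUBIC))
E
```

```text
time: 15.68
ee_pos: [0.4173, -0.1192, 0.2114]
tcp_rot: [180.0, -0.0, 11.8]
wrist_force: [-0.6, 0.1, 0.3]
opening: -0.0002
grasp_force: 0.0
```

View pics/p4.png

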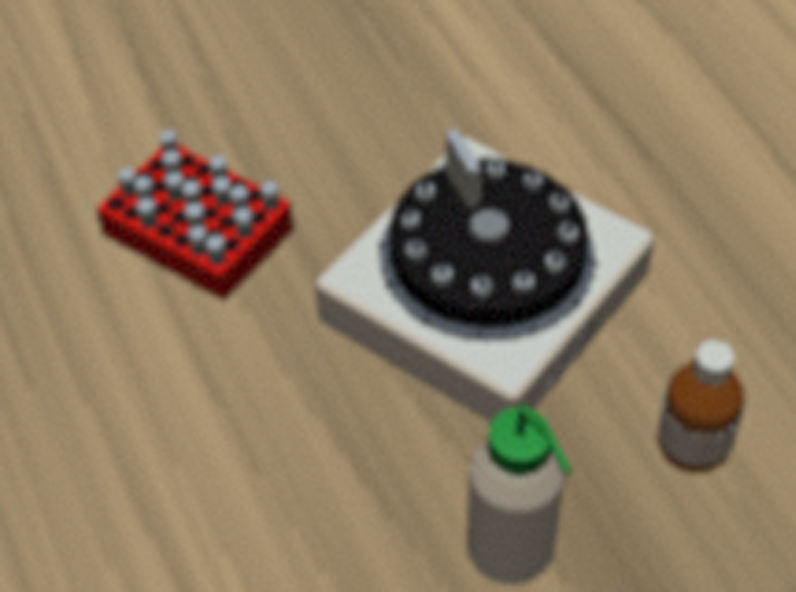

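Counting clockwise from the fin's old place (442,272), caps stand at stops 1–3 at (415,248), (410,217) and (425,190). The fin is at the fourth, near (460,165), and the bystanders are untouched.

```bash
python3 -c "
from workcell import bot;print(bot.job_done())"
```

```text
the job is handed in; nothing more can be done
None
```

The turret is resting in its fourth clockwise click, confirmed by counting caps in the last camera picture; the hand is clear, the bystanders look untouched, and the job is handed in (no verdict was returned).

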